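Take the shackle off a dial-locked slide case and present it over the log book

ROBOT

A 6-joint arm with a two-finger parallel gripper is mounted at the origin on a cart in front of the work surface, level with it; the furniture and walls round the work are solid. World frame = base frame: x ahead of the robot, y to its left, z up, the work surface at z = 0. Lengths are in m, angles in rad, forces in N, time in s.
With the tool pointing down it reaches from about 0.3 to 0.775 m from the base axis. Payload 14.6 kg.
Tool frame: the origin (TCP) lies on the mounting face of the last link; the fingertips stand 199 mm ahead of it and the grasp point (between the pads) lies 180 mm ahead of it; z points along the fingers, y is the direction in which the jaws open and shut (so a half turn about z gives the same grasp; the last joint's range is limited). The gripper opens to 94 mm and grips with 3 to 60 N. Pads are 16 mm wide; open, the fingers measure 119 mm over their backs; the gripper's body (75 mm by 177 mm) begins 78 mm behind the grasp point.
Start: joints at [-1.4, 0.3, 1.521, -0, 1.321, -0.067], TCP at [0.13, -0.535, 0.405] pointing down, gripper open.
Joint ranges: [-3.03, 3.03], [-0.79, 2.21], [0.23, 2.52], [-1.04, 4.18], [0, 3.07], [-2.55, 2.55]. Speed limits (rad/s): [2.22, 2.22, 2.57, 3.14, 3.14, 3.14].

INTERFACE

Orientations are given as [roll, pitch, yaw] about the fixed x, y, z axes, in that order (R = Rz(yaw) Ry(pitch) Rx(roll)).
In Python, from station import sensors, vision, job gives the robot as it stands. The module is installed in compiled form; this text tells all that it offers.
- The arm moves only by the tool arm_command, never from a script. Its argument "plan" is one flat list of numbers, 5 for each row, row after row: the closure, from -1 (fully open) to 1 (shut), so that 0 is half open, then the shift along the world's x, y, z scaled (see below), then the turn about the world's z scaled (see below). A call has 1 to 20 rows; each row is the pose to reach, as a shift and turn from the pose commanded when the call began; what a row does not reach only later rows make up. The controller multiplies each number of a shift by 400 mm and each number of a turn by 120 degrees. A row lasts 1/10 s, in which the tool goes at most 50 mm and 8.59 degrees, less where a joint would pass 70% of its speed; a pose out of reach is approached as far as the arm can. A call with a number of a shift or a turn outside -1 to 1 is refused whole. A call with a gripper value outside its range is refused whole. The fingers move at their own pace and stop on an object; "newtons" is the grip in N (left out, the last holds). Time passes only in rows, so rows that repeat a pose let the fingers close. It gives the time, the measured TCP pose, the force and the opening at its end, in the units of the state.
- sensors.get_obs(): the state, without advancing time (a new reading comes with each control period).
- vision.camera(name): name is "scene" or "side" or "wrist"; returns the picture (480x640x3 uint8, blue, green, red); there is no depth.
- vision.camera_params(name): a dict with "intrinsics" (3x3 intrinsics, pixels), "rvec" (rotation vector, rad) and "tvec" (3), from world to camera coordinates, as OpenCV has them. Camera axes: x right, y down, z forward; pixel columns grow to the right and rows downward; lengths in m; the calibration is good to about 2 mm. A picture is of the moment at which its call begins: read the wrist's pose just before it. camera_params takes no time and is no camera call; for the wrist camera it gives the pose at the moment of the call.
- job.hand_in(): hands the job in, once; it reports no verdict.
Trained networks look in the newest picture that a camera, given by its name, has taken for a name from the list of things; names that differ only in an ending like _2 or _b are one class to them, and where a whole thing is asked for, a point or a joint stands for the part that bears it (a point fixed in the world has none). Each returns a list of dicts, best first, with "confidence" (0 to 1); they miss things now and then, are a little off and sometimes report something else, mostly with a low value. They report only what shows in the picture. A call takes as long as a camera call. They do not tell look-alikes from the thing itself.
- vision.search_frame(name, camera): "at" ([row, column] in pixels, amid what is visible of it).
- vision.silhouettes(name, camera): "mask" (480x640 bool, what is visible of it) and "at" ([row, column] in pixels, amid what is visible of it).
- vision.pinpoint(name, camera): "at" ([row, column] in pixels: a listed point, or the origin of a listed thing).
The state is a dict: "time_s": time; "qpos": joint angles; "joint_vel": joint speeds; "tau": joint torques, N m; "ee_pos": TCP position; "eef_rot": TCP orientation; "force": force on the tool from outside, world axes, zero at the start; "moment": the same for the moment, N m; "grip_width": finger opening in m.
Only numpy, scipy, OpenCV 4.12 (cv2) and the standard library are available. Lean on these libraries where they do the work, as an engineer would, in place of code of your own. Each camera call takes 0.05 s, during which the arm holds its last target.

TASK

Unlock the slide case: turn the dial clockwise, click by click, until its white line meets the white mark on the lock cover, then draw the shackle straight up out of the lock without forcing it and leave the dial at the mark. Present the shackle for check-in: hold it upright and still over the middle of the log book, its feet roughly 10 cm above the bench, and finish while still holding it there. Leave the bottle, the objective can and the timer alone.

Things in the scene. Friction and masses are not known exactly. Their poses are not given: they have to be found in the camera images.
- lockbox: Fixed aluminium slide case, 140 (x) x 180 (y) x 50 mm, under a lock housing 96 x 162 mm; cover top 80 mm above the bench. Origin: centre of the underside; z up, y along its length. Dial axis at x = 0, y = -45 mm. Shackle legs leave the cover at x = 0, y = -5 and +40 mm, the outer one through the eye of a steel strap 3 mm thick. It cannot be moved.
- dial_grip (a point): On the dial's axis, 14.5 mm above the lock cover, on the black round knurled dial: knob 36 mm in diameter from 3.5 to 25.5 mm above the cover, on a thin skirt 46 mm in diameter. A raised white line on its top runs from the centre to the rim. This frame turns with the dial; the line runs along its -x.
- dial (a joint): Dial angle, rad, grows clockwise seen from above. 0: white line at the index mark, shackle free (within about 0.1 of 0; blocked elsewhere). Starts 0.7 to 1.4 below 0, two to four clicks. A sprung ball makes it click and rest every 0.349 rad (20 degrees), 0 being one such notch; about 0.11 N m takes it over a click. Travel -1.75 to 0.8.
- shackle: Loose steel U shackle, 120 g, round bar 10 mm thick, legs 45 mm apart along its y, 85 mm tall. Origin: between the legs at their feet, z up along them. At the start its axes are the case's, its origin 50 mm up at y = +17.5 mm of the case. A hidden 8 mm toe at the -y foot points 17 mm to the dial under the locking disc: locked, it lifts only a few mm. Lift 35 mm to clear the cover; about 2 mm play.
- shackle_bow (a point): Middle of the bow's bar (10 mm thick, straight for 17 mm along the shackle's y), 80 mm above the shackle's feet; 50 mm above the lock cover at the start.
- lock_top (a point): Centre of the top face of the lock cover, 80 mm above the bench, straight above the case origin. A raised white index mark lies on the cover beside the dial, on the case's -x side of it (the side near the robot). The microscope stands behind the right half of the bench and overhangs it above 0.3 m: keep the arm drawn back while crossing there.
- log_book: Blue spiral log book lying fixed on the bench, 148 (x) x 109 (y) x 14 mm. Origin: centre of its underside.
- media_bottle: Small media bottle with a blue cap, 34 mm in diameter, 67 mm tall, loose; a bystander. Origin: centre of its underside.
- objective_can: Objective can, white with a black cap, 47 mm in diameter, 62 mm tall, loose; a bystander. Origin: centre of its underside.
- timer: White bench timer with buttons, 58 x 62 x 17 mm, loose; a bystander. Origin: centre of its underside.
Things that resemble listed ones, but are neither listed nor needed, are in the scene too. What is shaped like the shackle but green or orange is not meant.

How it is judged:
On the way, in this order (a step that is already met when the one before it is completed fails the run):
1. the dial's line rests at the mark while the shackle is still down in the lock (value of joint dial between -0.12 and 0.12 rad and z of shackle in the frame of lockbox below 0.06 m), for 0.2 s.
2. the shackle is drawn up clear of the lock by the fingers, still above its slots (z of shackle in the frame of lockbox above 0.085 m and contact force between the fingers and shackle above 1 N and horizontal distance between shackle and lock_top below 0.06 m), for 0.05 s.
At the end, for the whole second after the job is handed in: The fingers hold the shackle still (under 30 mm/s), upright within 0.3 rad, its origin within 40 mm of the log book's centre seen from above and its feet 60 to 180 mm above the bench, touching nothing else; the dial is still within 0.12 rad of the mark (horizontal distance between shackle and log_book below 0.04 m and height (world z) of shackle between 0.06 and 0.18 m and angle between shackle's own z axis and vertical below 0.3 rad and contact force between the fingers and shackle above 1 N and contact force between shackle and log_book below 0.1 N and linear speed of shackle below 0.03 m/s and value of joint dial between -0.12 and 0.12 rad); the arm keeps its last pose, push and grip.
It fails at once if the shackle is forced against the locking disc (over 40 N) (contact force between shackle and dial above 40 N).
It fails at once if a bystander is moved by more than 30 mm (distance of any of media_bottle, objective_can, timer from where it was at the start of the episode above 0.03 m).
It also fails if it takes over 58 s, if anything falls off the work surface, if the arm or the gripper's body presses on something with over 40 N, if the wrist force passes 120 N, or if a joint passes its speed limit or range.

## Working session

There is one attempt and no reset: what is moved stays moved. The work goes in short steps, Python scripts to look and compute and a tool call to move; the robot and the scene stay as the last step left them, time stands still between calls to the robot, and variables do not carry over. Pictures are saved under pics/ and viewed, and the job is handed in when it is done.

Besides the shell and the picture viewer there is one more tool, called after "Request:" in YAML: its name, and indented under it one key for each argument. arm_command: Moves the arm, as the interface text tells. Its arguments: {"type":"object","properties":{"plan":{"type":"array"},"newtons":{"type":"number"}},"required":["plan"]}

```bash
mkdir -p pics; cat > h.py <<'E'
import numpy as np, cv2
from station import sensors, vision, job
def ray(cam,at):
    p=vision.camera_params(cam); K=np.array(p["intrinsics"]);R=cv2.Rodrigues(np.array(p["rvec"],float))[0];t=np.array(p["tvec"],float).ravel()
    d=R.T@np.linalg.inv(K)@np.array([at[1],at[0],1.0]); return -R.T@t,d
def onz(cam,at,z):
    o,d=ray(cam,at); return o+d*(z-o[2])/d[2]
def proj(cam,P):
    p=vision.camera_params(cam)
    return cv2.projectPoints(np.array(P,float).reshape(-1,3),np.array(p["rvec"],float),np.array(p["tvec"],float),np.array(p["intrinsics"]),None)[0].reshape(-1,2)
E
python3 - <<'E'
from h import *
for c in ("scene","side","wrist"):
    cv2.imwrite(f"pics/{c}0.png",vision.camera(c))
    o,d=ray(c,(240,320)); print(c,o,d)
    
print(sensors.get_obs())
for n in ("lock_top","dial_grip","shackle_bow","log_book","shackle"):
    print(n,[(np.round(r["at"],1),round(r["confidence"],2)) for r in vision.pinpoint(n,"scene")])
E
```

```text
scene [0.16948417 0.47529299 0.7182618 ] [ 0.43399061 -0.58429688 -0.68591984]
side [ 0.1546362  -0.77163986  0.64948763] [ 0.37544465  0.72625485 -0.57664031]
wrist [ 0.19450267 -0.51853823  0.38511735] [-0.22339373 -0.05026822 -0.97343925]
{'time_s': 0.15, 'qpos': array([-1.39959368e+00,  3.00339145e-01,  1.52142763e+00, -1.81413787e-05,
        1.32068296e+00, -6.65809093e-02]), 'joint_vel': array([ 0.00029897, -0.00253368, -0.00223432, -0.00030459,  0.00248275,
        0.0015697 ]), 'tau': array([ 1.86451005e-03, -5.31954610e+01, -3.52819204e+01,  7.09050405e-02,
        2.35920731e-02, -7.12097517e-05]), 'ee_pos': array([ 0.12955446, -0.53450149,  0.40422355]), 'eef_rot': array([-3.14073630e+00, -3.94890978e-05,  2.37788036e-01]), 'force': array([ 0.47569319, -0.50579565, -0.83723059]), 'moment': array([-0.01031284,  0.0060528 ,  0.00615518]), 'grip_width': 0.09425132811461195}
lock_top [(array([274.6, 358.1]), 0.57)]
dial_grip [(array([250.5, 372.6]), 0.89)]
shackle_bow [(array([299.3, 252.1]), 0.78), (array([254.5, 353.6]), 0.76), (array([330.6, 295.4]), 0.64), (array([222.3, 416.8]), 0.59)]
log_book [(array([422. , 240.7]), 0.89)]
shackle [(array([251.7, 405.2]), 0.84), (array([327.2, 252.3]), 0.65), (array([288.2, 351. ]), 0.64), (array([351.4, 293.1]), 0.62), (array([252.9, 375.6]), 0.28)]
```

View pics/scene0.png

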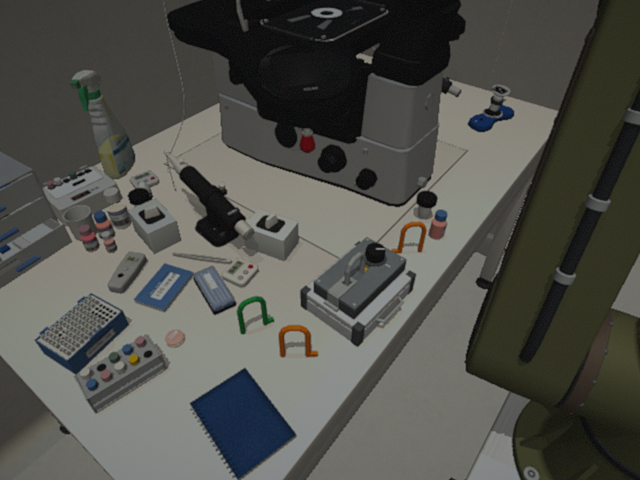

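View pics/side0.png

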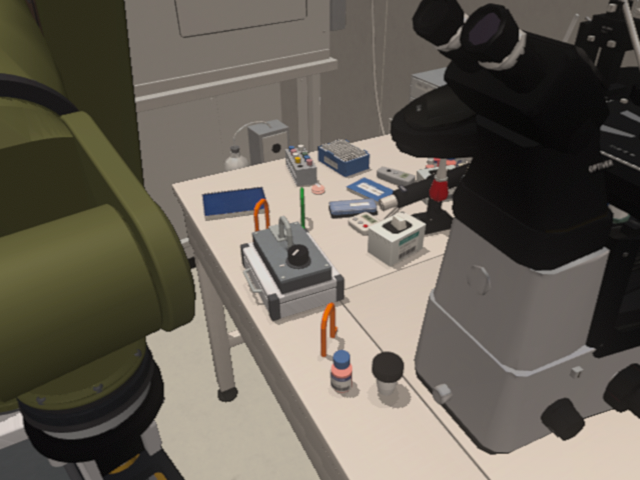

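View pics/wrist0.png

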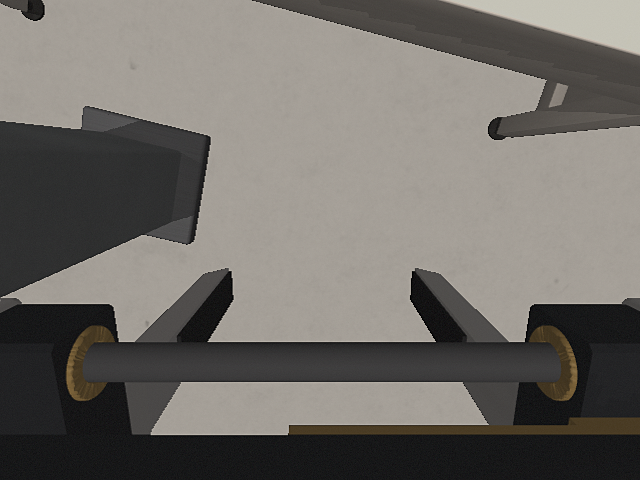

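The scene view shows the case around (360,290), the dial at (376,252), the steel shackle at (353,262) and the log book at (243,422). The orange and green U's are decoys. The bottle (440,225) and can (427,205) sit to the right of the case.

```bash
python3 - <<'E'
from h import *
print("dial",onz("scene",(250.5,372.6),.0945),"locktop",onz("scene",(274.6,358.1),.08),"bow",onz("scene",(254.5,353.6),.13),"book",onz("scene",(422,240.7),0))
im=vision.camera("side"); 
for n in ("lock_top","dial_grip","shackle_bow","log_book","lockbox"):
    print(n,[(np.round(r["at"],1),round(r["confidence"],2)) for r in vision.pinpoint(n,"side")])
def tri(a,b):
    A=[];B=[]
    for c,p in (("scene",a),("side",b)):
        o,d=ray(c,p); d/=np.linalg.norm(d); M=np.eye(3)-np.outer(d,d); A.append(M);B.append(M@o)
    return np.linalg.lstsq(np.vstack(A),np.hstack(B),rcond=None)[0]
for n,z in (("dial_grip",.0945),("log_book",0),("lock_top",.08)):
    r=vision.pinpoint(n,"side")
    if r: print(n,onz("side",r[0]["at"],z))
s=vision.camera("scene")
cv2.imwrite("pics/sc_crop.png",cv2.resize(s[220:350,290:425],None,fx=5,fy=4.6,interpolation=cv2.INTER_CUBIC))
cv2.imwrite("pics/sd_crop.png",cv2.resize(im[205:320,235:350],None,fx=5,fy=5,interpolation=cv2.INTER_CUBIC))
E
```

```text
dial [ 0.46715325 -0.09478299  0.0945    ] locktop [ 0.46090254 -0.03749579  0.08      ] bow [ 0.47149224 -0.0327702   0.13      ] book [0.46807256 0.27589302 0.        ]
lock_top [(array([246.4, 291.4]), 0.93)]
dial_grip [(array([257.1, 295. ]), 0.58)]
shackle_bow [(array([308.4, 329.6]), 0.89), (array([201.3, 258.9]), 0.77), (array([187.5, 304.8]), 0.71), (array([223.5, 281.2]), 0.49)]
log_book [(array([201.6, 235.1]), 0.86)]
lockbox [(array([281.1, 291.3]), 0.63)]
dial_grip [ 0.4529134  -0.09805186  0.0945    ]
log_book [0.47174173 0.28618819 0.        ]
lock_top [ 0.46897234 -0.04742047  0.08      ]
```

View pics/sc_crop.png

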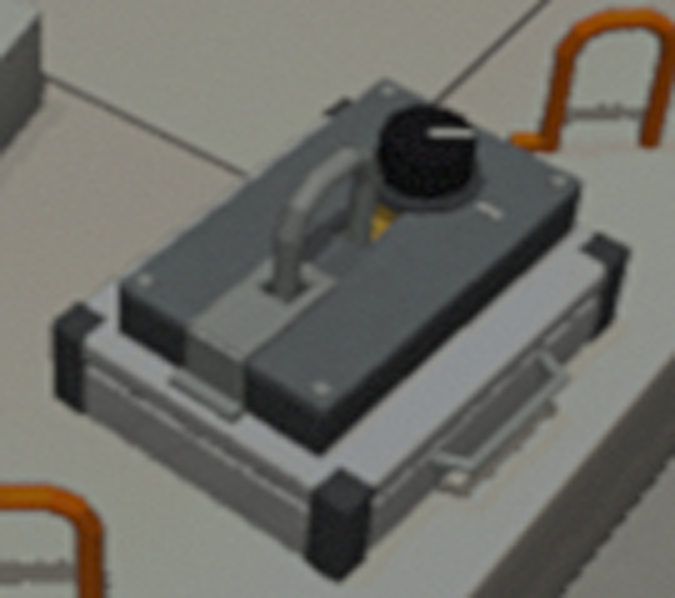

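View pics/sd_crop.png

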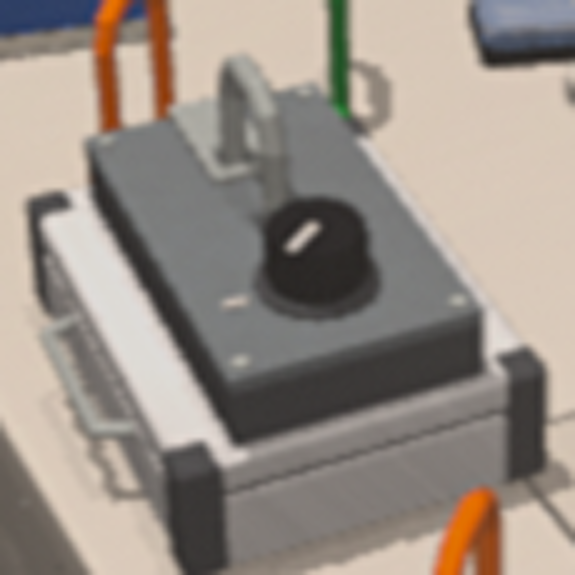

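```bash
cat > fit.py <<'E'
from h import *
from scipy.optimize import least_squares
sc=lambda u,v:(u/5+290,v/4.6+220); sd=lambda u,v:(u/5+235,v/5+205)
obs=[("scene",(48,-81,.08),sc(580,180)),("scene",(48,-81,.08),None)]
# case y+ = left of robot; x+ away
obs=[("scene",(-48,-81,.08),sc(580,180)),("scene",(48,-81,.08),sc(388,78)),("scene",(48,81,.08),sc(120,285)),("scene",(-48,81,.08),sc(320,428)),
("side",(-48,81,.08),sd(88,145)),("side",(-48,-81,.08),sd(235,380)),("side",(48,-81,.08),sd(478,315)),
("scene",(0,-45,.1055),sc(428,133)),("side",(0,-45,.1055),sd(318,225))]
def f(p):
    c,s=np.cos(p[2]),np.sin(p[2]);r=[]
    for cam,P,px in obs:
        x,y=P[0]/1e3,P[1]/1e3
        r+=list(proj(cam,[p[0]+c*x-s*y,p[1]+s*x+c*y,P[2]])[0]-px)
    return np.array(r)
q=least_squares(f,[.465,-.04,0],loss="soft_l1")
if __name__=="__main__":
    print(q.x); print(f(q.x).reshape(-1,2).round(1))
    c,s=np.cos(q.x[2]),np.sin(q.x[2]);w=lambda x,y:q.x[:2]+[c*x-s*y,s*x+c*y]
    print("dial",w(0,-.045),"shackle",w(0,.0175))
    for cam,a,b in (("scene",sc(428,133),sc(473,133)),("side",sd(318,225),sd(285,250))):
        A=onz(cam,a,.1055);B=onz(cam,b,.1055);d=(B-A)[:2]; print(cam,A,B,d,"dir deg rel case",np.degrees(np.arctan2(d[1],d[0])-q.x[2]))
    # log book
    for cam in("scene","side"):
        m=vision.camera(cam); r=vision.silhouettes("log_book",cam)
        for k in r[:2]:
            u,v=np.where(k["mask"]);cn=cv2.findContours(k["mask"].astype(np.uint8),cv2.RETR_EXTERNAL,cv2.CHAIN_APPROX_NONE)[0];cn=max(cn,key=cv2.contourArea)
            pts=np.array([onz(cam,(p[0][1],p[0][0]),.010)[:2] for p in cn],np.float32)
            print(cam,k["confidence"],cv2.minAreaRect(pts),pts.mean(0))
E
python3 fit.py
```

```text
[ 0.46326614 -0.05069738 -0.06607401]
[[ 0.5 -0.1]
 [-1.2 -0.5]
 [-0.9 -0.7]
 [ 0.6 -3.9]
 [-1.5 -2.2]
 [-1.9 -0.4]
 [ 0.7 -1.9]
 [ 0.8 -1.2]
 [-0.6  0.2]]
dial [ 0.46029498 -0.09559919] shackle [ 0.4644216  -0.03323557]
scene [0.4638716  0.24769165 0.1055    ] [0.45387192 0.25815546 0.1055    ] [-0.00999968  0.01046381] dir deg rel case 137.48647954712953
side [ 0.33942876 -0.17495298  0.1055    ] [ 0.35209019 -0.1640797   0.1055    ] [0.01266143 0.01087328] dir deg rel case 44.440811490316875
scene 0.63 ((0.46775880455970764, 0.27460458874702454), (0.1058536097407341, 0.1517195850610733), 75.43002319335938) [0.46483523 0.2781239 ]
side 0.77 ((0.4642643332481384, 0.26978814601898193), (0.12931525707244873, 0.15065230429172516), 76.45812225341797) [0.45967308 0.27527508]
```

```bash
python3 - <<'E'
from fit import *
for cam,a,b in (("scene",sc(428,133),sc(473,133)),("side",sd(318,225),sd(285,250))):
    A=onz(cam,a[::-1],.1055);B=onz(cam,b[::-1],.1055);d=(B-A)[:2]; print(cam,A,B,np.hypot(*d),"dir deg rel case",np.degrees(np.arctan2(d[1],d[0])-q.x[2]))
E
```

```text
scene [ 0.45974374 -0.09182874  0.1055    ] [ 0.4463578  -0.10230112  0.1055    ] 0.01699570797906733 dir deg rel case -138.1766752040459
side [ 0.46146881 -0.0956755   0.1055    ] [ 0.44500998 -0.10345792  0.1055    ] 0.018206019551644997 dir deg rel case -150.90750353354485
```

```bash
python3 - <<'E'
from h import *
for at in ((203,405),(140,225),(205,427),(235,440)): print(at,onz("scene",at,0))
for at in ((448,495),(340,420)): print("side",at,onz("side",at,0))
# eyepieces ray from side & scene
for cam,at in (("scene",(95,310)),("side",(40,490)),("side",(20,440)),("side",(135,420))):
    o,d=ray(cam,at)
    for z in (.3,.4,.5): print(cam,at,(o+d*(z-o[2])/d[2]).round(3))
E
```

```text
(203, 405) [ 0.53933384 -0.37185631  0.        ]
(140, 225) [ 1.10104553 -0.30456712  0.        ]
(205, 427) [ 0.49281206 -0.39838588  0.        ]
(235, 440) [ 0.41804675 -0.31885245  0.        ]
side (448, 495) [ 5.58992069e-01 -5.07263683e-01 -1.11022302e-16]
side (340, 420) [ 0.59020481 -0.29463582  0.        ]
scene (95, 310) [ 0.702 -0.201  0.3  ]
scene (95, 310) [ 0.575 -0.039  0.4  ]
scene (95, 310) [0.447 0.123 0.5  ]
side (40, 490) [1.193 0.26  0.3  ]
side (40, 490) [ 0.896 -0.035  0.4  ]
side (40, 490) [ 0.599 -0.33   0.5  ]
side (20, 440) [1.223 0.504 0.3  ]
side (20, 440) [0.917 0.139 0.4  ]
side (20, 440) [ 0.612 -0.226  0.5  ]
side (135, 420) [ 0.665 -0.145  0.3  ]
side (135, 420) [ 0.519 -0.324  0.4  ]
side (135, 420) [ 0.373 -0.503  0.5  ]
```

Request:
arm_command:
  plan: [-1,0.55,1,0,0.77,-1,0.55,1,0,0.77,-1,0.55,1,0,0.77,-1,0.55,1,0,0.77,-1,0.55,1,0,0.77,-1,0.55,1,0,0.77,-1,0.55,1,0,0.77,-1,0.55,1,0,0.77,-1,0.55,1,0,0.77,-1,0.55,1,0,0.77,-1,0.55,1,0,0.77,-1,0.55,1,0,0.77,-1,0.55,1,0,0.77,-1,0.55,1,0,0.77]
  newtons: 20

```text
time_s: 2.5
ee_pos: [0.3494, -0.1348, 0.4047]
eef_rot: [3.141, 0.0, 1.847]
force: [-0.3, 0.8, 0.4]
grip_width: 0.0938
```

Request:
arm_command:
  plan: [-1,0.275,0.1,-0.05,0,-1,0.275,0.1,-0.05,0,-1,0.275,0.1,-0.05,0,-1,0.275,0.1,-0.05,0,-1,0.275,0.1,-0.05,0]

```text
time_s: 3.0
ee_pos: [0.4592, -0.0948, 0.3844]
eef_rot: [-3.141, -0.0, 1.849]
force: [0.5, 0.3, 0.4]
grip_width: 0.0938
```

```bash
python3 - <<'E'
from h import *
o=sensors.get_obs(); print(o["ee_pos"],o["eef_rot"],o["qpos"])
cv2.imwrite("pics/w1.png",vision.camera("wrist"))
p=vision.camera_params("wrist"); np.save("w1.npy",np.hstack([np.ravel(p["intrinsics"]),np.ravel(p["rvec"]),np.ravel(p["tvec"])]))
for n,z in (("dial_grip",.0945),("shackle_bow",.13),("lock_top",.08)):
    for r in vision.pinpoint(n,"wrist"): print(n,r["at"],r["confidence"],onz("wrist",r["at"],z))
E
```

```text
[ 0.45924707 -0.09484428  0.38437926] [-3.14073623e+00 -3.90301994e-04  1.84915120e+00] [-2.81767123e-01  1.37898729e-01  1.76742907e+00 -1.31601640e-04
  1.23719778e+00 -5.60079010e-01]
dial_grip [241.1, 323.8] 0.62 [ 0.46072515 -0.09279612  0.0945    ]
shackle_bow [379.3, 268.0] 0.83 [ 0.44750103 -0.19758971  0.13      ]
shackle_bow [166.1, 357.0] 0.82 [ 0.46502214 -0.03119687  0.13      ]
lock_top [185.1, 344.1] 0.77 [ 0.46485863 -0.04808429  0.08      ]
```

View pics/w1.png

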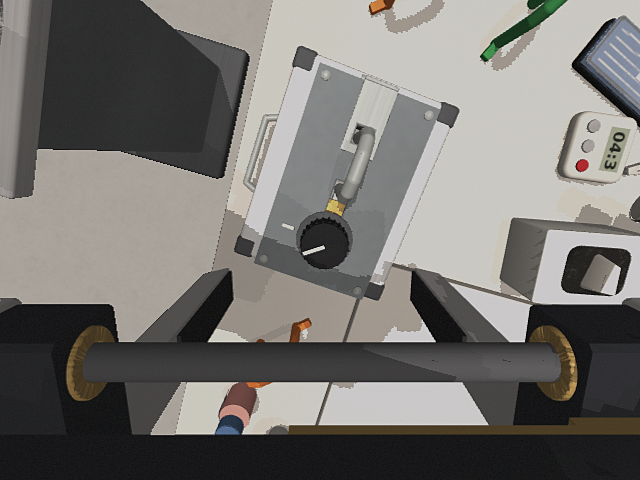

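The wrist view shows the dial at (325,245), its line reaching to (303,253), the index mark at (287,227), and the bow near (357,166).

```bash
python3 - <<'E'
import cv2
m=cv2.imread("pics/w1.png"); cv2.imwrite("pics/w1c.png",cv2.resize(m[100:300,230:410],None,fx=3,fy=3,interpolation=cv2.INTER_CUBIC))
E
```

```text
(no output)
```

View pics/w1c.png

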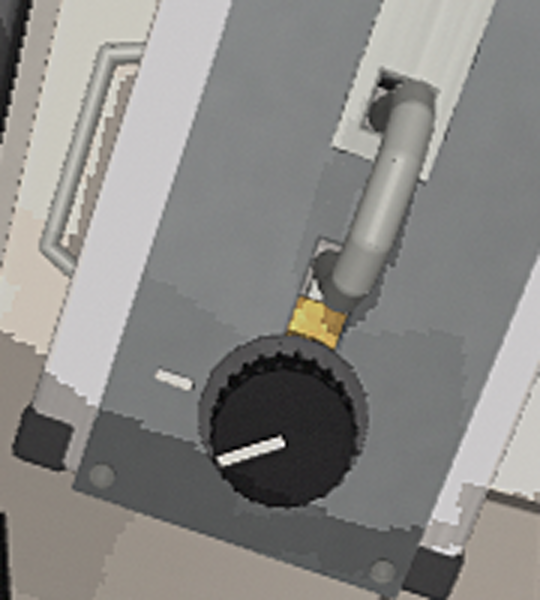

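```bash
python3 - <<'E'
from h import *
cp=lambda u,v:(v/3+100,u/3+230)
W=lambda u,v,z:onz("wrist",cp(u,v),z)[:2]
def ang(a,b): d=b-a; return np.degrees(np.arctan2(d[1],d[0]))
c=W(285,436,.1055);e=W(219,462,.1055);l0=W(284,441,.1055)
print("knobtop",c,"skirt",W(284,409,.0835))
print("line",ang(l0,e),np.hypot(*(e-l0)),"mark",ang(W(192,384,.081),W(156,374,.081)),W(174,379,.081),"mark from dial",ang(c,W(174,379,.081)))
print("screws",W(102,475,.08),W(382,572,.08),ang(W(102,475,.08),W(382,572,.08)))
print("right edge (y axis)",ang(W(395,590,.08),W(540,250,.08)), "left",ang(W(75,488,.08),W(215,50,.08)))
print("bow",W(367,255,.135),W(405,118,.135),ang(W(367,255,.135),W(405,118,.135)))
E
```

```text
knobtop [ 0.46188326 -0.09318137] skirt [ 0.46133757 -0.09135117]
line -145.6060959358679 0.017151229617181258 mark -179.95460322344292 [ 0.43076986 -0.09206096] mark from dial 177.93763504982667
screws [ 0.41849755 -0.12381269] [ 0.50121945 -0.12980305] -4.141883058051685
right edge (y axis) 85.4772338600627 left 86.70633775878851
bow [ 0.46524802 -0.04323172] [ 0.46454427 -0.01428517] 91.39268674988799
```

Request:
arm_command:
  plan: [-1,0.003,0.004,-0.1,0,-1,0.003,0.004,-0.2,0,-1,0.003,0.004,-0.247,0,-1,0.003,0.004,-0.247,0,-1,0.003,0.004,-0.247,0]

```text
time_s: 3.7
ee_pos: [0.4608, -0.0932, 0.2869]
eef_rot: [3.141, 0.001, 1.85]
force: [0.2, 0.4, -0.3]
grip_width: 0.0939
```

```bash
python3 - <<'E'
from h import *
cv2.imwrite("pics/s2.png",np.hstack([cv2.resize(vision.camera("scene")[140:340,290:440],None,fx=2.6,fy=2.6),cv2.resize(vision.camera("side")[140:340,220:370],None,fx=2.6,fy=2.6)]))
cv2.imwrite("pics/w2.png",vision.camera("wrist"))
E
```

```text
(no output)
```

View pics/s2.png

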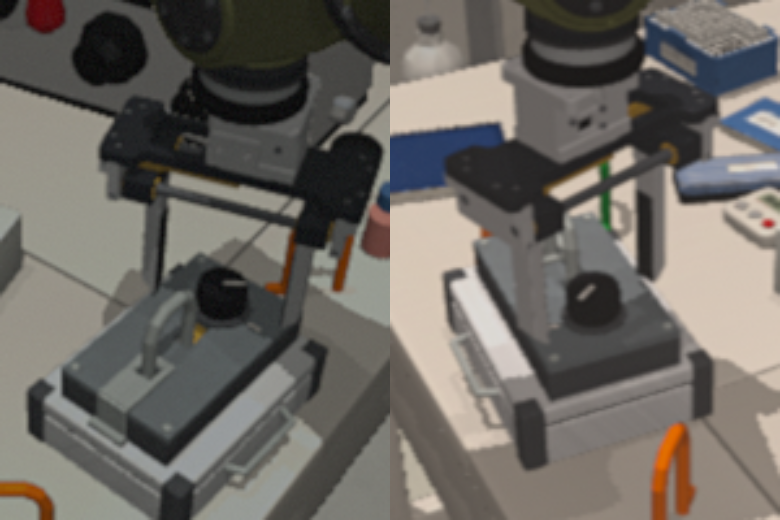

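View pics/w2.png

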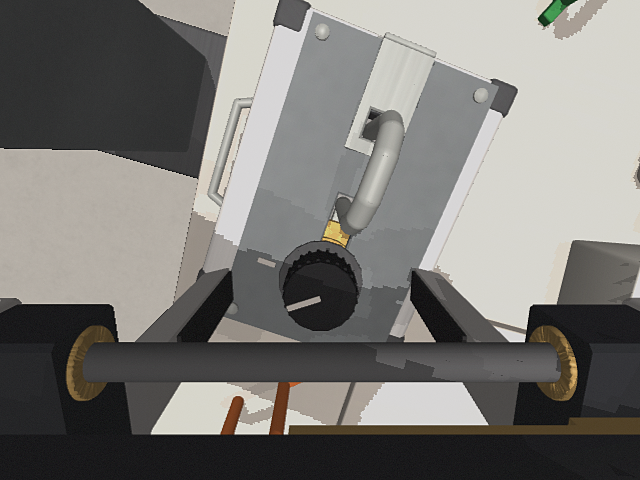

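Request:
arm_command:
  plan: [1,0,0,0,0,1,0,0,0,0,1,0,0,0,0,1,0,0,0,0,1,0,0,0,0,1,0,0,0,0,1,0,0,0,0,1,0,0,0,0,1,0,0,0,0,1,0,0,0,0]
  newtons: 30

```text
time_s: 4.85
ee_pos: [0.4607, -0.0929, 0.2858]
eef_rot: [-3.141, -0.0, 1.851]
force: [-2.4, -0.3, 1.5]
grip_width: 0.0353
```

Request:
arm_command:
  plan: [1,0,0,0,-0.025,1,0,0,0,-0.05,1,0,0,0,-0.075,1,0,0,0,-0.1,1,0,0,0,-0.125,1,0,0,0,-0.15,1,0,0,0,-0.165,1,0,0,0,-0.165,1,0,0,0,-0.165]

```text
time_s: 5.75
ee_pos: [0.4608, -0.0929, 0.2858]
eef_rot: [3.142, -0.0, 1.506]
force: [-0.2, 0.1, -0.1]
grip_width: 0.0353
```

```bash
python3 - <<'E'
from h import *
print(sensors.get_obs()["moment"])
cv2.imwrite("pics/s3.png",np.hstack([cv2.resize(vision.camera("scene")[200:290,330:430],None,fx=3.9,fy=3.9),cv2.resize(vision.camera("wrist")[180:380,220:420],None,fx=1.755,fy=1.755)]))
E
```

```text
[-0.06917121 -0.09210989  0.13749737]
```

View pics/s3.png

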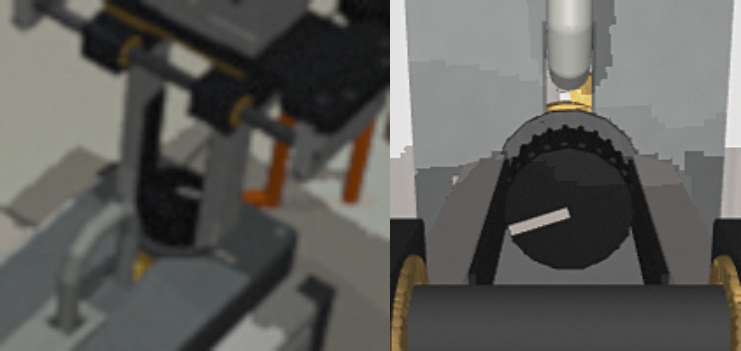

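The line sits about 18° short of horizontal-left in this view, which is aligned with the case. So one click is done and one is left.

Request:
arm_command:
  plan: [1,0,0,0,-0.025,1,0,0,0,-0.05,1,0,0,0,-0.075,1,0,0,0,-0.1,1,0,0,0,-0.125,1,0,0,0,-0.15,1,0,0,0,-0.168,1,0,0,0,-0.168,1,0,0,0,-0.168]

```text
time_s: 6.75
ee_pos: [0.4608, -0.0929, 0.2859]
eef_rot: [3.141, -0.0, 1.154]
force: [2.9, -1.3, -2.2]
grip_width: 0.0356
```

Request:
arm_command:
  plan: [-1,0,0,0,0,-1,0,0,0,0,-1,0,0,0,0,-1,0,0,0,0,-1,0,0,0,0,-1,0,0,0,0,-1,0,0,0,0,-1,0,0,0,0,-1,0,0,0.1,0,-1,0,0,0.2,0,-1,0,0,0.25,0,-1,0,0,0.25,0]

```text
time_s: 7.95
ee_pos: [0.4609, -0.0929, 0.3885]
eef_rot: [3.137, -0.001, 1.153]
force: [-0.0, -0.3, -1.3]
grip_width: 0.0938
```

```bash
python3 - <<'E'
from h import *
cv2.imwrite("pics/w4.png",cv2.resize(vision.camera("wrist")[80:300,230:450],None,fx=2.7,fy=2.7,interpolation=cv2.INTER_CUBIC))
E
```

```text
(no output)
```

View pics/w4.png

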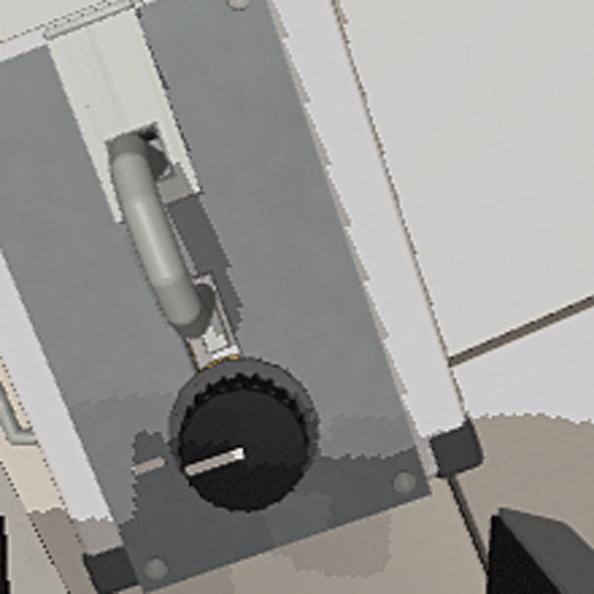

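```bash
python3 - <<'E'
from h import *
W=lambda u,v,z:onz("wrist",(v/2.7+80,u/2.7+230),z)[:2]
def ang(a,b): d=b-a; return np.degrees(np.arctan2(d[1],d[0]))
print(ang(W(241,454,.1055),W(188,471,.1055)),ang(W(164,462,.081),W(134,470,.081)))
print("screws",ang(W(156,569,.08),W(404,482,.08)))
for z in (.135,): print("bow",W(190,315,z),W(128,155,z),W(170,250,z),ang(W(183,280,z),W(137,180,z)))
for r in vision.pinpoint("shackle_bow","wrist"): print(r["at"],r["confidence"],onz("wrist",r["at"],.13))
E
```

```text
174.35998068356255 171.38700220100344
screws -3.676024467832317
bow [ 0.46565993 -0.05035124] [ 0.46798966 -0.01113325] [ 0.46774312 -0.03455801] 90.26070134517667
[378.2, 367.8] 0.82 [ 0.45412894 -0.19312849  0.13      ]
[170.1, 286.1] 0.7 [ 0.463369   -0.03119588  0.13      ]
```

Request:
arm_command:
  plan: [-1,0.01,0.1535,0,0.167,-1,0.01,0.1535,0,0.167,-1,0.01,0.1535,0,0.167,-1,0.01,0.1535,-0.1,0.167,-1,0.01,0.1535,-0.1,0.167]

```text
time_s: 8.55
ee_pos: [0.4638, -0.0313, 0.341]
eef_rot: [-3.133, -0.001, 1.503]
force: [-0.5, 1.2, -0.0]
grip_width: 0.0939
```

```bash
python3 - <<'E'
from h import *
cv2.imwrite("pics/w5.png",vision.camera("wrist"))
P=np.array([[.465,-.032-.0085,.135],[.465,-.032+.0085,.135],[.465,-.032,.13]]);print(proj("wrist",P))
for r in vision.pinpoint("shackle_bow","wrist"): print(r["at"],r["confidence"],onz("wrist",r["at"],.13))
E
```

```text
[[325.15731355 294.07320497]
 [323.1349894  265.15717883]
 [324.13295313 276.79564766]]
[279.4, 326.8] 0.88 [ 0.467449  -0.0344865  0.13     ]
```

View pics/w5.png

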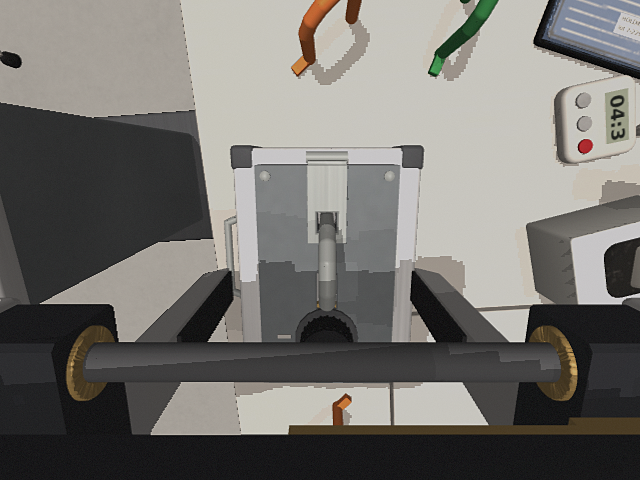

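Request:
arm_command:
  plan: [-1,0.006,-0.003,-0.04,0,-1,0.006,-0.003,-0.08,0,-1,0.006,-0.003,-0.09,0,-1,0.006,-0.003,-0.09,0,-1,0.006,-0.003,-0.09,0]

```text
time_s: 9.15
ee_pos: [0.4674, -0.0328, 0.3109]
eef_rot: [3.14, 0.0, 1.503]
force: [-1.1, -0.3, -0.0]
grip_width: 0.0938
```

Request:
arm_command:
  plan: [1,0,0,0,0,1,0,0,0,0,1,0,0,0,0,1,0,0,0,0,1,0,0,0,0,1,0,0,0,0,1,0,0,0,0,1,0,0,0,0,1,0,0,0,0,1,0,0,0,0,1,0,0,0,0,1,0,0,0,0,1,0,0,0,0,1,0,0,0,0]
  newtons: 30

```text
time_s: 10.55
ee_pos: [0.4672, -0.0327, 0.3099]
eef_rot: [3.142, -0.0, 1.503]
force: [-0.4, 0.8, 1.1]
grip_width: 0.0092
```

```bash
python3 - <<'E'
from h import *
cv2.imwrite("pics/s6.png",np.hstack([cv2.resize(vision.camera("scene")[180:330,290:440],None,fx=2.6,fy=2.6),cv2.resize(vision.camera("side")[160:310,220:370],None,fx=2.6,fy=2.6)]))
E
```

```text
(no output)
```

View pics/s6.png

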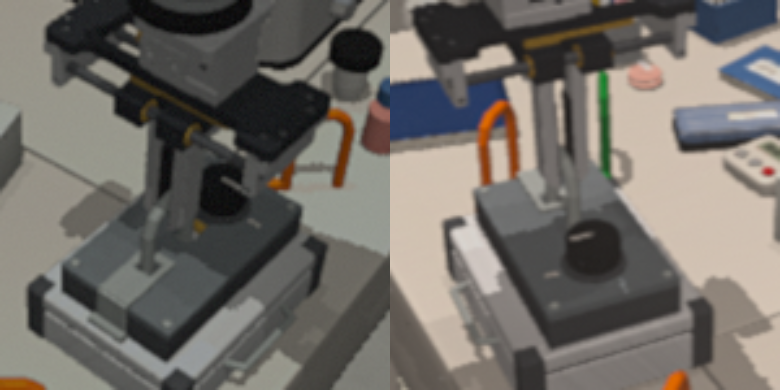

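The fingers hold the bow with negligible side force. I'll start with a small, slow lift.

Request:
arm_command:
  plan: [1,0,0,0.005,0,1,0,0,0.01,0,1,0,0,0.015,0,1,0,0,0.02,0,1,0,0,0.025,0,1,0,0,0.025,0]

```text
time_s: 11.25
ee_pos: [0.4672, -0.0327, 0.3201]
eef_rot: [3.141, 0.0, 1.503]
force: [-0.2, 0.7, -1.3]
grip_width: 0.009
```

Request:
arm_command:
  plan: [1,0,0,0.01,0,1,0,0,0.02,0,1,0,0,0.03,0,1,0,0,0.04,0,1,0,0,0.05,0,1,0,0,0.06,0,1,0,0,0.07,0,1,0,0,0.08,0,1,0,0,0.09,0,1,0,0,0.1,0,1,0,0,0.11,0,1,0,0,0.125,0,1,0,0,0.14,0,1,0,0,0.15,0,1,0,0,0.15,0]

```text
time_s: 12.75
ee_pos: [0.4672, -0.0327, 0.3805]
eef_rot: [3.141, 0.0, 1.503]
force: [0.3, 0.0, -1.6]
grip_width: 0.0088
```

```bash
python3 - <<'E'
from h import *
cv2.imwrite("pics/s7.png",np.hstack([cv2.resize(vision.camera("scene")[150:330,270:450],None,fx=2.2,fy=2.2),cv2.resize(vision.camera("side")[130:310,210:390],None,fx=2.2,fy=2.2)]))
E
```

```text
(no output)
```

View pics/s7.png

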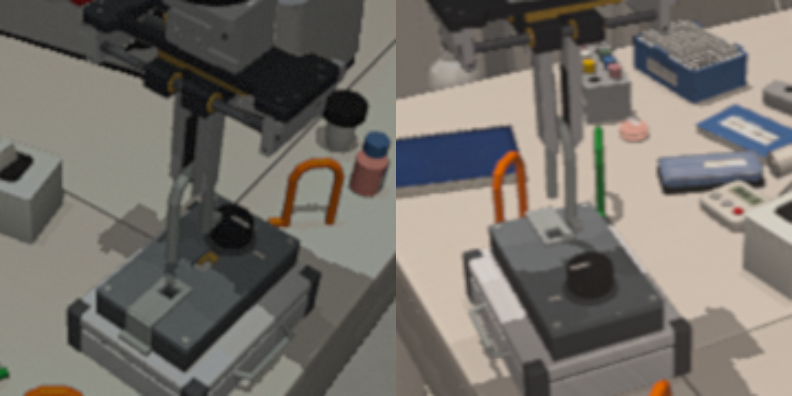

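Request:
arm_command:
  plan: [1,0,0,0.03,0,1,0,0.02,0.05,0,1,0,0.06,0.05,0,1,0,0.12,0.05,0,1,0,0.18,0.05,0,1,0,0.24,0.05,0,1,0,0.3,0.05,0,1,0,0.36,0.05,0,1,0,0.42,0.05,0,1,0,0.48,0.05,0,1,0,0.54,0.05,0,1,0,0.6,0.05,0,1,0,0.66,0.05,0,1,0,0.71,0.05,0,1,0,0.75,0.05,0,1,0,0.77,0.03,0,1,0,0.77,0,0,1,0,0.77,-0.03,0,1,0,0.77,-0.05,0,1,0,0.77,-0.05,0]

```text
time_s: 14.85
ee_pos: [0.4672, 0.2747, 0.3583]
eef_rot: [-3.139, 0.001, 1.502]
force: [-0.9, 0.4, -0.8]
grip_width: 0.009
```

```bash
python3 - <<'E'
from h import *
cv2.imwrite("pics/s8.png",vision.camera("scene"));cv2.imwrite("pics/d8.png",vision.camera("side"));cv2.imwrite("pics/w8.png",vision.camera("wrist"))
o=sensors.get_obs();print(o["ee_pos"],o["force"],o["joint_vel"].round(3))
for cam in("scene","side","wrist"):
  for n,z in (("log_book",0),("shackle_bow",.18)):
    for r in vision.pinpoint(n,cam)[:4]: print(cam,n,r["at"],r["confidence"],onz(cam,r["at"],z).round(3))
E
```

```text
[0.46733011 0.27503063 0.36023244] [ 0.33366984 -0.35798108 -1.56680738] [ 0.001 -0.003 -0.006 -0.     0.002  0.002]
scene log_book [420.3, 240.1] 0.79 [0.471 0.274 0.   ]
scene shackle_bow [358.5, 224.6] 0.64 [0.471 0.277 0.18 ]
scene shackle_bow [328.5, 293.0] 0.55 [0.43  0.184 0.18 ]
side log_book [203.5, 233.0] 0.85 [0.464 0.28  0.   ]
side shackle_bow [307.6, 328.9] 0.94 [ 0.399 -0.323  0.18 ]
side shackle_bow [134.5, 227.0] 0.83 [0.467 0.274 0.18 ]
side shackle_bow [187.2, 304.2] 0.73 [ 0.513 -0.018  0.18 ]
side shackle_bow [203.6, 260.9] 0.51 [ 0.421 -0.035  0.18 ]
wrist log_book [224.2, 322.8] 0.76 [0.469 0.277 0.   ]
wrist shackle_bow [417.6, 343.7] 0.81 [0.475 0.208 0.18 ]
wrist shackle_bow [407.0, 464.6] 0.59 [0.537 0.21  0.18 ]
wrist shackle_bow [298.7, 321.2] 0.57 [0.467 0.275 0.18 ]
```

View pics/s8.png

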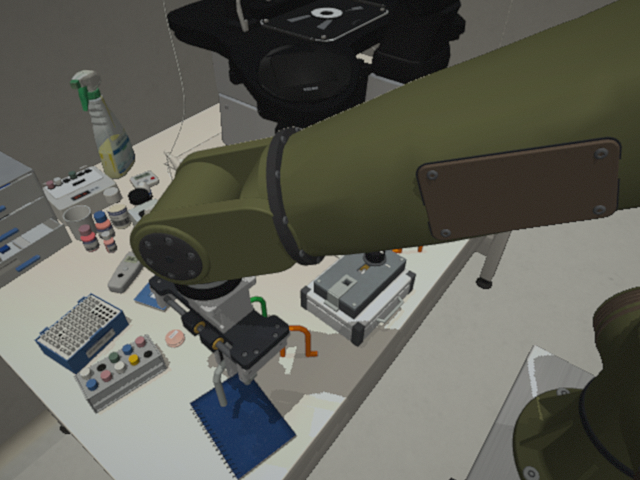

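View pics/d8.png

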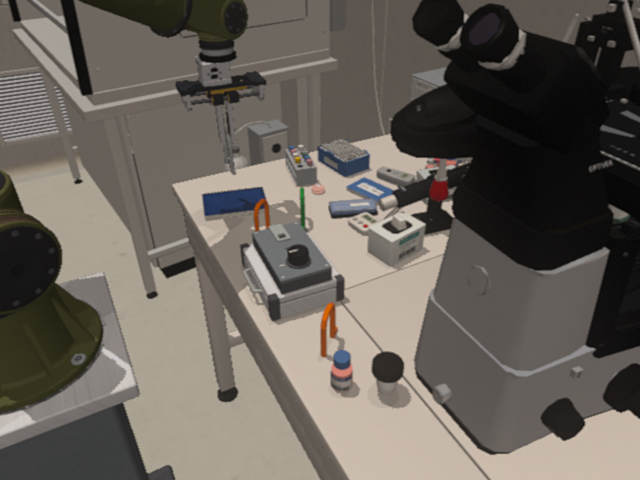

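View pics/w8.png

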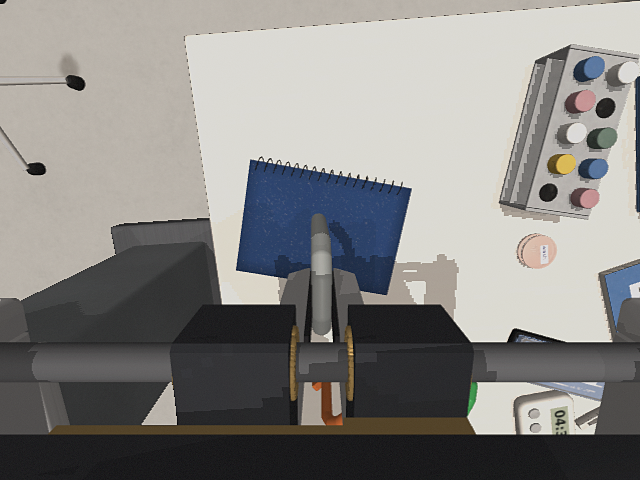

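The shackle hangs upright over the book in all three views, and the bystanders are where they were. I'll let the arm settle and look at the dial once more.

Request:
arm_command:
  plan: [1,0,0,0,0,1,0,0,0,0,1,0,0,0,0,1,0,0,0,0,1,0,0,0,0]

```text
time_s: 15.8
ee_pos: [0.4672, 0.2753, 0.3599]
eef_rot: [3.142, 0.0, 1.503]
force: [0.2, 0.2, -1.9]
grip_width: 0.0092
```

```bash
python3 - <<'E'
from h import *
m=vision.camera("side"); cv2.imwrite("pics/d9.png",np.hstack([cv2.resize(m[230:300,250:330],None,fx=5,fy=5,interpolation=cv2.INTER_CUBIC),cv2.resize(m[110:180,195:275],None,fx=5,fy=5,interpolation=cv2.INTER_CUBIC)]))
E
```

```text
(no output)
```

View pics/d9.png

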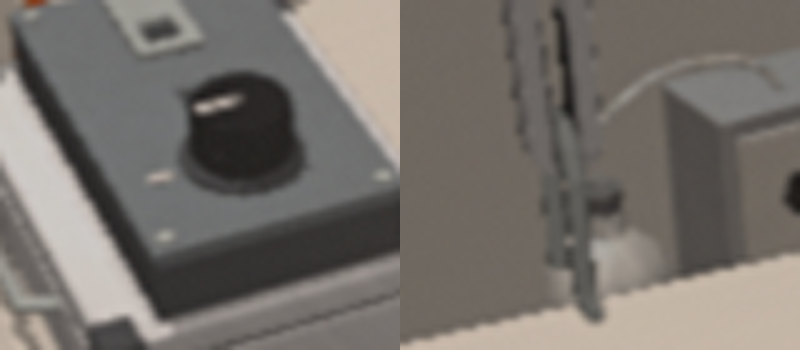

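The dial line at (215,103) in the crop is parallel to the index mark and points toward it. The shackle is held still and upright, so I'm handing in.

```bash
python3 -c "
from station import job
print(job.hand_in())"
```

```text
the job is handed in; nothing more can be done
None
```

The slide case is unlocked, and the job was handed in at about 16 s with the shackle held over the middle of the log book. The hand-in gives no verdict, so the checks below are my own.

- **Dial:** I turned it clockwise by two clicks, 40° in all. The wrist camera put the line at about 174°, against about 176° for the case's −x axis. The short index mark itself measured 171°, so all three agree within about 3°. The last side view still showed the line at the mark.
- **Shackle:** I drew it straight up by 70 mm. The wrist felt only about 1.5 N, which is roughly the shackle's own weight, so it was not forced.
- **Final pose:** It is held upright at x 0.467, y 0.275, with its feet about 0.10 m above the bench. The log book centre measured 0.464–0.472 by 0.270–0.286, so it is within about 12 mm. The joints were nearly still, under 0.01 rad/s.
- **Bystanders:** The bottle, objective can and timer looked unmoved in the views where they showed. I judged this by eye and did not measure it.

No check failed. Separate estimates of the same position differed by a few millimetres, up to about 15 mm for the first network guesses; I refined the grasp positions with the wrist camera.

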